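# Snap the hub cap into a sack-truck wheel

## Robot

A 6-joint arm with a two-finger parallel gripper is mounted at the origin on the work surface. World frame = base frame: x ahead of the robot, y to its left, z up, the work surface at z = 0. Lengths are in mm, angles in rad, forces in N, time in s.
With the tool pointing down it reaches from about 325 to 875 mm from the base axis. Payload 4.4 kg.
Tool frame: the origin (TCP) lies between the finger pads; the fingertips stand 22 mm ahead of it and the grasp point (between the pads) lies 3 mm ahead of it; z points along the fingers, y is the line along which they close (so a half turn about z gives the same grasp; the last joint's range is limited). The gripper opens to 85 mm and grips with 20 to 120 N. Pads are 22 mm wide; open, the fingers measure 114 mm over their backs; the gripper's body (76 mm by 85 mm) begins 54 mm behind the grasp point. The pads swing forward as they close: fully open they stand 13 mm farther back than shut.
Start: joints at [1.188, 0.207, 1.542, -0, 1.393, -0.15], TCP at [132.664, 559.489, 216.882] pointing down, gripper open.
Joint ranges: [-2.73, 2.73], [-0.86, 2.22], [0.23, 2.46], [-1.11, 4.25], [0.08, 2.63], [-2.82, 2.82]. Speed limits (rad/s): [2.79, 2.79, 3.14, 3.14, 3.14, 3.14].

## Interface

Orientations are given as a unit quaternion [x, y, z, w].
In Python, from workcell import read_state, grab_frame, camera_model, sign_off, masks_of, tip_of gives the robot as it stands.
- The arm moves only by the tool send_rows, never from a script. Its argument "plan" is a list that holds one entry, the list of rows, each a list of 5 numbers: the opening in per cent of the stroke, from 0 (shut) to 100 (fully open), then the shift along the tool's x, y, z in m, then the turn about the tool's z in rad. A call has 1 to 12 rows; each row is the pose to reach, as a shift and turn from the pose commanded when the call began, along the tool's axes at that moment; what a row does not reach only later rows make up. A row lasts 1/10 s, in which the tool goes at most 50 mm and 8.59 degrees, less where a joint would pass 70% of its speed; a pose out of reach is approached as far as the arm can. A call with a gripper value outside its range is refused whole. The fingers move at their own pace and stop on an object; the grip force is fixed at half the most. Time passes only in rows, so rows that repeat a pose let the fingers close. It gives the time, the measured TCP pose, the force, the opening and the grip force at its end, in the units of the state.
- read_state(): the state, without advancing time (a new reading comes with each control period).
- grab_frame(name): name is "side" or "top" or "wrist"; returns (picture, depth): 480x640x3 uint8, blue, green, red; 480x640 float32, mm along the optical axis (not along the pixel's ray), 0 where there is no reading.
- camera_model(name): a dict with "vertical_fov" (degrees; the focal length in pixels is half the picture's height over the tangent of half this angle, whatever the lens; pixels are square), "cx", "cy" (the principal point, pixels), "D" ([k1, k2, p1, p2, k3] as OpenCV has them; the pictures are not rectified), "R" (3x3) and "t" (3): a world point X has camera coordinates R X + t. Camera axes: x right, y down, z forward; pixel columns grow to the right and rows downward; lengths in mm; the calibration is good to about 2 mm. A picture is of the moment at which its call begins: read the wrist's pose just before it. camera_model takes no time and is no camera call; for the wrist camera it gives the pose at the moment of the call.
- sign_off(): hands the job in; it is judged then, once.
Trained networks look in the newest picture that a camera, given by its name, has taken for a name from the list of things; names that differ only in an ending like _2 or _b are one class to them, and where a whole thing is asked for, a point or a joint stands for the part that bears it (a point fixed in the world has none). Each returns a list of dicts, best first, with "conf" (0 to 1); they miss things now and then, are a little off and sometimes report something else, mostly with a low value. They report only what shows in the picture. A call takes as long as a camera call. They do not tell look-alikes from the thing itself.
- masks_of(camera, name): "region" (480x640 bool, what is visible of it).
- tip_of(camera, name): "centre" ([x, y, z] in mm, in the coordinates of the camera as it stood for that picture, good to about 4 mm: a listed point, or the origin of a listed thing).
The state is a dict: "clock": time; "joint_pos": joint angles; "qvel": joint speeds; "joint_efforts": joint torques, N m; "ee_pos": TCP position; "tcp_rot": TCP orientation; "ft_force": force on the tool from outside, world axes, zero at the start; "ft_torque": the same for the moment, N m; "opening": finger opening in mm; "grip_force": force on a finger pad.
Only numpy, scipy, OpenCV 4.12 (cv2) and the standard library are available. Lean on these libraries where they do the work, as an engineer would, in place of code of your own. Each camera call takes 0.05 s, during which the arm holds its last target. There are 200 camera calls.

## Task

The sack-truck wheel has its new bearing and needs its hub cap back on. Start the cap, dome up, in the mouth of the hub and let go of it, then put the cup-ended driver over the dome, press steadily straight down until the cap snaps fully home with its flange flat on the hub, and keep a firm pressure of about 18 N on it for a second; don't force it harder, or the plastic cracks. Finally stand the driver upright back in the parts tray, and leave everything else as it lies.

Things in the scene. Friction and masses are not known exactly. Their poses are not given: they have to be found in the camera images.
- wheel: the sack-truck wheel, 200 mm across and 50 mm wide, black rubber tyre on a white steel rim, lying flat on two 18 mm wooden battens and fixed there. Origin on the table under its middle, z up. In the middle stands the steel hub tube (62 mm outside, 47 mm bore), its top face 73 mm above the origin and 5 mm above the tyre; the bearing lies 21 mm down in the bore
- hub_mouth (a point): the centre of the hub's mouth, level with the hub's top face, z up. Four round-nosed spring catches (nose radius 2 mm, 90 degrees apart) stand into the bore, centred 5 mm below the face and narrowing it to 37 mm; each springs outwards
- hub_cap: the hub cap, grey plastic, about 35 g, standing in the tray dome up. Upwards from its origin (centre of its underside): a plug that tapers out from 32 mm diameter to a 43 mm ridge at 10.5 mm height, then a 37 mm neck up to 17 mm; a flange 54 mm across from 17 to 20 mm; a closed straight-sided dome 30 mm across from 20 to 34 mm, by which it is picked up
- cap_seat (a point): on the cap's axis at the flange's underside, 17 mm above the cap's origin; fully home it coincides with hub_mouth. Set in the mouth, the cap rests on the catches with this point 7 to 8 mm above hub_mouth. It springs back until a push of 8 to 14 N snaps it in from some 2 to 3 mm above home, one side perhaps before the other. 18 N holds it firmly home; over 25 N cracks it
- cup_driver: the cup-ended driver, aluminium, about 260 g, 108 mm tall, standing upright on its open end in the tray. Origin at the centre of the open end, z up along the tool: a round cup 48 mm outside, 36 mm inside, 22 mm deep (30 mm tall outside), then a round handle 28 mm across from 30 to 108 mm. The cup goes over the cap's dome and its rim bears on the flange
- tray: the shallow aluminium parts tray, 250 mm (its x) by 310 mm (its y), rim 16 mm high, floor and walls 3 mm thick, fixed to the table. Origin at the centre of its underside, on the table, z up. Hub cap, cup driver, solid drift, an old bearing and a washer are in it
- solid_drift: a solid aluminium drift without a cup, 28 mm across, 110 mm tall, flat-ended, standing upright in the tray; not the driver and not needed. Origin at the centre of its foot
- old_bearing: the worn ball bearing, 47 mm across, 14 mm high, lying flat in the tray; not needed. Origin at the centre of its underside
- axle_washer: a steel washer, 37 mm across, 4 mm thick, lying in the tray; not needed. Origin at the centre of its underside
- grease_tin: a grey tin, 90 mm across, 62 mm high, on the table; not needed
- jar: a glass jar with a white lid, 80 mm across, 120 mm high, on the table; not needed
- screwdriver: a screwdriver 200 mm long, lying on the table; not needed
There are look-alikes about, which are no part of the job. Leave any green or yellow look-alike of the cup_driver alone.

How it is judged (in metres and radians):
On the way, in this order (a step that is already met when the one before it is completed fails the run):
1. the cap is started in the hub mouth, resting on the catches and let go, not yet pressed in (horizontal distance between cap_seat and hub_mouth below 0.006 m and z of cap_seat in the frame of hub_mouth between 0.004 and 0.012 m and angle between hub_cap's own z axis and vertical below 0.3 rad and contact force between the fingers and hub_cap below 0.05 N), for 0.2 s.
2. the cup driver has pressed the cap fully home and keeps a firm pressure on it (contact force between cup_driver and hub_cap above 14 N and z of cap_seat in the frame of hub_mouth below 0.0015 m and horizontal distance between cap_seat and hub_mouth below 0.003 m), for 0.5 s.
At the end, for the whole second after the job is handed in: the cap sits dome up in the hub, its flange within 1.5 mm of the hub face, within 3 mm of the hub's axis and level within 0.06 rad; the cup driver stands upright (within 0.1 rad) on the floor of the parts tray, released; all at rest (z of cap_seat in the frame of hub_mouth below 0.0015 m and horizontal distance between cap_seat and hub_mouth below 0.003 m and angle between the z axis of hub_cap and the z axis of wheel, either way round below 0.06 rad and angle between hub_cap's own z axis and vertical below 0.06 rad and z of cup_driver in the frame of tray below 0.007 m and angle between cup_driver's own z axis and vertical below 0.1 rad and x of cup_driver in the frame of tray between -0.12 and 0.12 m and y of cup_driver in the frame of tray between -0.15 and 0.15 m and linear speed of each of cup_driver, hub_cap below 0.02 m/s); the robot touches nothing.
It fails at once if the cap is cracked: the driver presses on it with more than 25 N (contact force between cup_driver and hub_cap above 25 N).
It fails at once if another thing in the tray or on the table is pushed away or knocked over (distance of any of solid_drift, old_bearing, axle_washer, grease_tin, jar, screwdriver from where it was at the start of the episode above 0.02 m or angle between solid_drift's own z axis and vertical above 0.5 rad).
It also fails if it takes over 72 s, if anything falls off the work surface, if the arm or the gripper's body presses on something with over 40 N, if the wrist force passes 120 N, or if a joint passes its speed limit or range.

## Working session

There is one attempt and no reset: what is moved stays moved. The work goes in short steps, Python scripts to look and compute and a tool call to move; the robot and the scene stay as the last step left them, time stands still between calls to the robot, and variables do not carry over. Pictures are saved under pics/ and viewed, at most 10 in all, crops included, and the job is handed in when it is done.

Besides the shell and the picture viewer there is one more tool, called after "Call:" by a JSON object that holds its "api" and its "payload", one argument or row to a line. send_rows: Moves the arm, as the interface text tells. Its arguments: {"type":"object","properties":{"plan":{"type":"array","items":{"type":"array","items":{"type":"array","items":{"type":"number"}}}}},"required":["plan"]}

```bash
mkdir -p pics; cat > h.py <<'E'
import numpy as np, cv2
from workcell import *
def K(m):
    f=240/np.tan(np.radians(m["vertical_fov"])/2); return np.array([[f,0,m["cx"]],[0,f,m["cy"]],[0,0,1.]])
def world(m,uv,d):
    p=cv2.undistortPoints(np.array(uv,float).reshape(-1,1,2),K(m),np.array(m["D"],float)).reshape(-1,2)
    d=np.array(d,float).reshape(-1,1); c=np.hstack([p*d,d]); return (c-np.array(m["t"]))@np.array(m["R"])
def cam2w(m,c): return np.array(m["R"]).T@(np.array(c)-np.array(m["t"]))
def full(m,D):
    v,u=np.mgrid[0:480,0:640]; return world(m,np.stack([u,v],-1).reshape(-1,2),D.reshape(-1)).reshape(480,640,3)
def pix(m,P):
    return cv2.projectPoints(np.array(P,float).reshape(-1,3),cv2.Rodrigues(np.array(m["R"],float))[0],np.array(m["t"],float),K(m),np.array(m["D"],float))[0].reshape(-1,2)
E
python3 - <<'E'
from h import *
np.set_printoptions(precision=1,suppress=True)
print(read_state())
for c in ("top","side"):
    im,D=grab_frame(c); cv2.imwrite(f"pics/{c}0.png",im); np.save(c+"D.npy",D); m=camera_model(c); W=full(m,D)
    for n in ("wheel","hub_mouth","hub_cap","cup_driver","tray","solid_drift","old_bearing","axle_washer","grease_tin","jar"):
        for r in tip_of(c,n)[:3]:
            p=cam2w(m,r["centre"]); print(c,n,round(r["conf"],2),p,pix(m,p)[0])
    
E
```

```text
{'clock': 0.0, 'joint_pos': array([ 1.2,  0.2,  1.5,  0. ,  1.4, -0.2]), 'qvel': array([ 0.,  0.,  0., -0.,  0., -0.]), 'joint_efforts': array([  0. , -38.3, -29.2,  -0. ,   0. ,  -0. ]), 'ee_pos': array([132.4, 558.7, 215.7]), 'tcp_rot': array([ 0.1,  1. , -0. , -0. ]), 'ft_force': array([ 0.6,  1. , -0.4]), 'ft_torque': array([-0.,  0.,  0.]), 'grip_force': 0.0, 'opening': 85.33284586891041}
top wheel 0.89 [ 557.6 -170.7    0.1] [377.  210.7]
top hub_mouth 0.71 [ 555.8 -171.4   73.6] [380.4 206.9]
top hub_mouth 0.65 [516.9  90.5   4.2] [287.7 222.6]
top hub_cap 0.52 [618.9  80.   -1.7] [292.4 188.9]
top hub_cap 0.36 [615.9  78.8  20.2] [292.3 188.3]
top cup_driver 0.67 [327.8 295.2   2.1] [215.2 286.4]
top cup_driver 0.63 [361.6  67.2   1.9] [294.5 276.1]
top cup_driver 0.55 [518.7  87.4   3.9] [288.9 222. ]
top tray 0.73 [580.7 160.2  -0.7] [264.9 201.1]
top solid_drift 0.52 [650.  236.5   4.3] [239.7 177.3]
top old_bearing 0.72 [535.1 240.9   2.3] [236.8 215.7]
top axle_washer 0.57 [578.8 160.   -0.7] [264.9 201.7]
top axle_washer 0.43 [574.6 168.8   3.2] [261.7 202.8]
top grease_tin 0.58 [344.6 494.9   4.3] [146.6 279.2]
top jar 0.91 [ 582.7 -455.7   -4.5] [473.  204.2]
side wheel 0.87 [ 554.6 -177.    -3.1] [377.9 286.8]
side hub_mouth 0.96 [ 553.7 -174.3   71.7] [379.5 269.1]
side hub_cap 0.55 [617.5  75.1   0.7] [349.8 218.8]
side cup_driver 0.92 [358.   65.    2.2] [273.7 252.2]
side cup_driver 0.81 [343.3 -21.9  -1.4] [282.  276.3]
side cup_driver 0.69 [321.8 142.7   2.4] [251.5 238.9]
side tray 0.56 [579.4 159.5   1.3] [325.6 206.1]
side solid_drift 0.74 [656.9 231.2   6. ] [335.7 183.8]
side old_bearing 0.65 [ 389.2 -506.2    1.5] [397.8 426.3]
side old_bearing 0.49 [536.1 241.    2.4] [301.6 194.9]
side axle_washer 0.41 [570.4 165.5   4.8] [322.1 205.1]
side grease_tin 0.63 [341.4 484.9  -2.9] [218.8 172.5]
side jar 0.92 [ 580.4 -458.8    1.8] [453.7 367.5]
side jar 0.26 [580.  159.4  -1. ] [325.8 206.6]
```

View pics/top0.png

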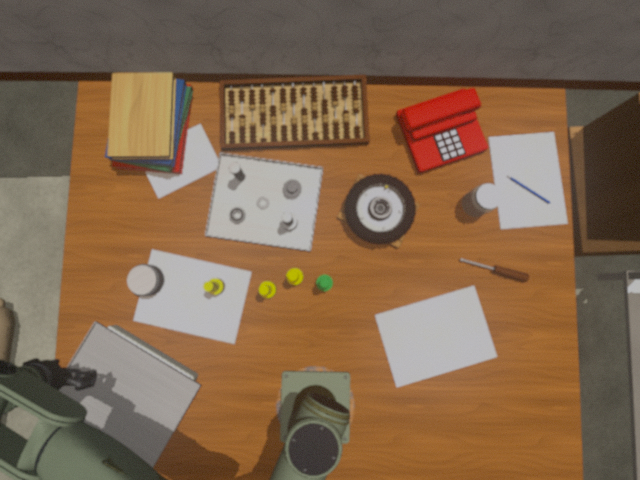

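View pics/side0.png

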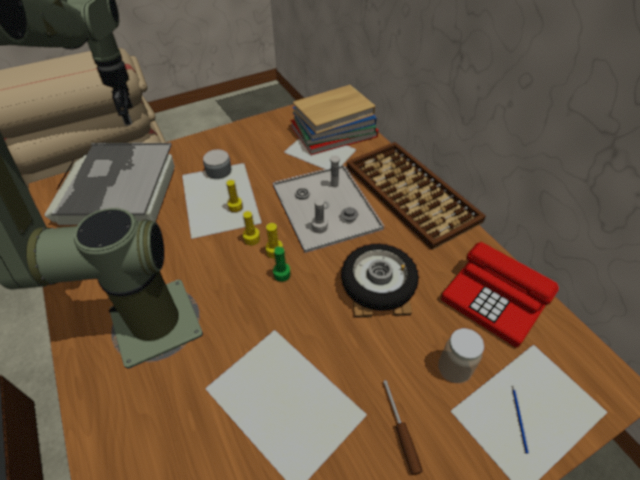

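Top view: the tray centres on (265,201). It holds the drift at (237,173), the cap at (292,188), a grey cupped driver at (288,221), a bearing at (237,215) and a washer at (262,203). Possible cup_drivers are yellow (214,286), yellow (266,290), yellow (294,276), green (324,283), the grey drift (237,173) and grey cup-footed (288,221), which I choose. The wheel hub is at (379,207). Next I measure from depth and check with a close crop.

```bash
python3 - <<'E'
from h import *
from scipy import ndimage
from scipy.spatial.transform import Rotation as Ro
np.set_printoptions(precision=1,suppress=True)
for c in ("top","side"):
    m=camera_model(c); W=full(m,np.load(c+"D.npy")); 
    for n,(x,y),r,zl,zh in [("cap",(617,77),40,29,45),("capflange",(617,77),40,16,25),("drv",(517,88),45,95,125),("drvcup",(517,88),45,25,40),("drift",(653,234),45,95,125),("hub",(556,-173),36,69,80)]:
        s=(np.hypot(W[...,0]-x,W[...,1]-y)<r)&(W[...,2]>zl)&(W[...,2]<zh); q=W[s]
        if len(q): print(c,n,len(q),q.mean(0),q.min(0),q.max(0))
s=read_state(); print(s["ee_pos"]); print(Ro.from_quat(s["tcp_rot"]).as_matrix().round(3)); mw=camera_model("wrist"); print({k:mw[k] for k in mw}, -np.array(mw["R"]).T@mw["t"])
im=cv2.imread("pics/side0.png"); a=im[150:260,260:400]
im=cv2.imread("pics/top0.png"); b=im[145:255,200:340]
cv2.imwrite("pics/crop.png",cv2.resize(np.vstack([a,b]),None,fx=2.7,fy=2.7,interpolation=2))
E
```

```text
top cap 86 [615.   80.5  36.7] [601.6  66.9  29.4] [635.1  93.3  44.5]
top capflange 155 [614.2  80.8  21.8] [589.2  55.9  16.1] [641.4 106.   25. ]
top drv 85 [515.5  87.1 109.5] [503.4  74.2 100.9] [529.  101.3 115.3]
top drvcup 109 [510.3  84.7  32.5] [494.3  64.7  26.3] [538.6 111.2  39.8]
top drift 117 [650.8 234.7 112.2] [634.6 219.6  95. ] [667.8 250.5 118.7]
top hub 155 [ 555.  -172.    72.3] [ 524.5 -201.5   69. ] [ 584.1 -142.3   78.2]
side cap 70 [612.8  76.8  36.8] [591.3  62.8  29.1] [628.9  93.3  43. ]
side capflange 74 [611.1  73.7  23.1] [589.5  51.9  19. ] [641.  106.3  24.9]
side drv 97 [514.   82.2 107.8] [501.6  70.2  96.3] [528.3  99.5 116.6]
side drvcup 116 [511.2  77.3  33. ] [492.5  61.9  25. ] [538.7 106.5  39.9]
side drift 90 [648.5 229.4 110.2] [634.9 216.1  95.5] [668.4 252.  117.7]
side hub 184 [ 553.4 -174.6   73.3] [ 524.3 -203.6   69. ] [ 583.4 -144.8   79. ]
[132.7 559.5 216.9]
[[-1.   0.2  0. ]
 [ 0.2  1.  -0. ]
 [-0.  -0.  -1. ]]
{'vertical_fov': 61.56272516433796, 'cx': 322.42847186571294, 'cy': 242.7749137505137, 'D': array([-0.,  0.,  0.,  0.,  0.]), 'R': array([[ 0.2,  1. , -0. ],
       [ 0.9, -0.2,  0.3],
       [ 0.3, -0.1, -1. ]]), 't': array([-573.5,  -38.9,  380.6])} [ 59.7 575.9 374.3]
```

View pics/crop.png

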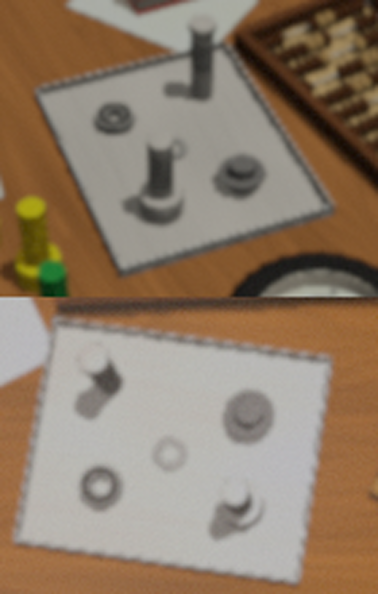

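The crop confirms it: the part at crop (160,185)/(238,500) is a handle on a wide cup, so it is the grey cup_driver. The one at (202,60)/(100,360) is the plain drift, and the cap with flange and dome is at (240,175). Moving above the cap.

Call:
{"api": "send_rows", "payload": {
  "plan": [
    [[100,-0.29,-0.178,0,0],[100,-0.58,-0.356,0,0],[100,-0.58,-0.356,0,0],[100,-0.58,-0.356,0,0],[100,-0.58,-0.356,0,0],[100,-0.58,-0.356,0,0],[100,-0.58,-0.356,0,0],[100,-0.58,-0.356,0,0],[100,-0.58,-0.356,0,0],[100,-0.58,-0.356,0,0],[100,-0.58,-0.356,0,0],[100,-0.58,-0.356,0,0]]
  ]
}}

```text
clock: 2.3
ee_pos: [559.1, 134.4, 217.1]
tcp_rot: [0.116, 0.993, 0.0, 0.0]
ft_force: [1.4, 0.8, 0.4]
opening: 85.5
grip_force: 0.0
```

Call:
{"api": "send_rows", "payload": {
  "plan": [
    [[100,-0.067,-0.04,0.03,0],[100,-0.067,-0.04,0.03,0],[100,-0.067,-0.04,0.03,0],[100,-0.067,-0.04,0.03,0]]
  ]
}}

```text
clock: 2.7
ee_pos: [613.5, 81.3, 186.1]
tcp_rot: [0.117, 0.993, 0.0, -0.001]
ft_force: [-0.4, 1.3, -0.1]
opening: 85.7
grip_force: 0.0
```

```bash
cat > look.py <<'E'
import sys
from h import *
from scipy.spatial.transform import Rotation as Ro
np.set_printoptions(precision=1,suppress=True)
s=read_state(); R=Ro.from_quat(s["tcp_rot"]).as_matrix(); p0=np.array(s["ee_pos"]); m=camera_model("wrist")
im,D=grab_frame("wrist"); cv2.imwrite(f"pics/{sys.argv[1]}.png",im); W=full(m,D)
print("tcp",p0,"clock",s["clock"])
for a in sys.argv[2:]:
    n,x,y,r,zl,zh=a.split(","); x,y,r,zl,zh=map(float,(x,y,r,zl,zh))
    q=W[(np.hypot(W[...,0]-x,W[...,1]-y)<r)&(W[...,2]>zl)&(W[...,2]<zh)&(D>0)]
    if len(q)<5: print(n,"none"); continue
    c=cv2.minEnclosingCircle(q[:,:2].astype(np.float32))
    print(n,len(q),"zmed",np.median(q[:,2]),"mean",q.mean(0),"circ",np.round(c[0],1),round(c[1],1),"tool-shift mean",R.T@(np.r_[q.mean(0)[:2],p0[2]]-p0),"circ",R.T@(np.r_[c[0],p0[2]]-p0))
E
python3 look.py w1 cap,615,79,30,32,42 flange,615,79,40,17,27 drv,515,85,40,104,118
```

```text
tcp [613.5  81.3 186.1] clock 2.7
cap 1136 zmed 37.84303935333895 mean [615.9  77.3  37.7] circ [616.8  77. ] 15.1 tool-shift mean [-3.3 -3.4 -0. ] circ [-4.2 -3.4 -0. ]
flange 2153 zmed 23.34565440659093 mean [614.5  77.6  23.4] circ [616.7  76.9] 27.1 tool-shift mean [-1.9 -3.4 -0. ] circ [-4.2 -3.5 -0. ]
drv 2148 zmed 111.39922398377334 mean [518.1  84.3 111.3] circ [518.   84.1] 14.0 tool-shift mean [ 93.4 -19.2   0.2] circ [ 93.5 -19.4   0.2]
```

View pics/w1.png

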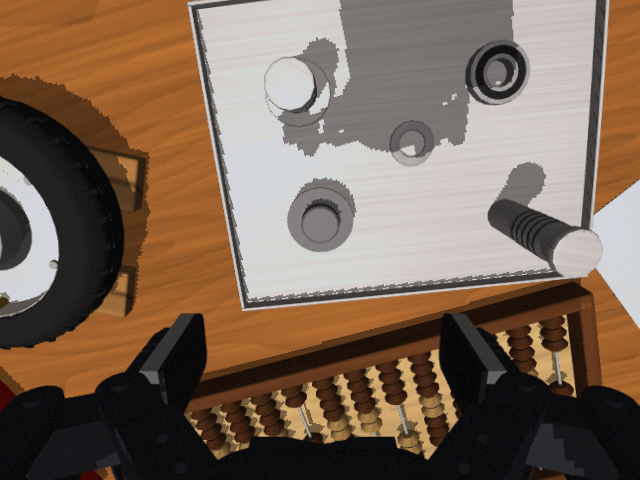

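The wrist view shows the cap dome at (321,222) inside its flange and the cupped driver at (292,84). The washer (412,143), bearing (497,72) and drift (576,248) are well clear. The radii fit (15.1, 27.1, 14.0). Descending and gripping the dome.

Call:
{"api": "send_rows", "payload": {
  "plan": [
    [[100,-0.004,-0.0035,0.05,0],[100,-0.004,-0.0035,0.1,0],[100,-0.004,-0.0035,0.125,0],[100,-0.004,-0.0035,0.138,0],[100,-0.004,-0.0035,0.138,0],[0,-0.004,-0.0035,0.138,0],[0,-0.004,-0.0035,0.138,0],[0,-0.004,-0.0035,0.138,0],[0,-0.004,-0.0035,0.138,0],[0,-0.004,-0.0035,0.138,0],[0,-0.004,-0.0035,0.138,0],[0,-0.004,-0.0035,0.138,0]]
  ]
}}

```text
clock: 3.95
ee_pos: [616.9, 77.3, 48.9]
tcp_rot: [0.116, 0.993, -0.0, -0.0]
ft_force: [0.0, 0.3, -0.6]
opening: -0.1
grip_force: 0.0
```

```bash
python3 look.py w2 cap,617,77,60,29,45 flange,617,77,60,17,27; python3 - <<'E'
from h import *
a=cv2.imread('pics/w2.png'); b,_=grab_frame("side")
c=cv2.resize(b[170:250,290:410],(640,427),interpolation=2)
cv2.imwrite('pics/w2c.png',cv2.resize(np.hstack([a,cv2.copyMakeBorder(c,0,53,0,0,0)]),(800,300)))
E
```

```text
tcp [616.9  77.3  48.9] clock 3.95
cap 2574 zmed 37.787214166981 mean [612.1  78.6  37.2] circ [616.7  77.3] 15.1 tool-shift mean [4.9 0.1 0. ] circ [ 0.2 -0.1  0. ]
flange 4789 zmed 23.38038649907025 mean [609.   79.1  23.4] circ [616.8  77.2] 27.2 tool-shift mean [ 8.  -0.1  0. ] circ [-0.  -0.1  0. ]
```

View pics/w2c.png

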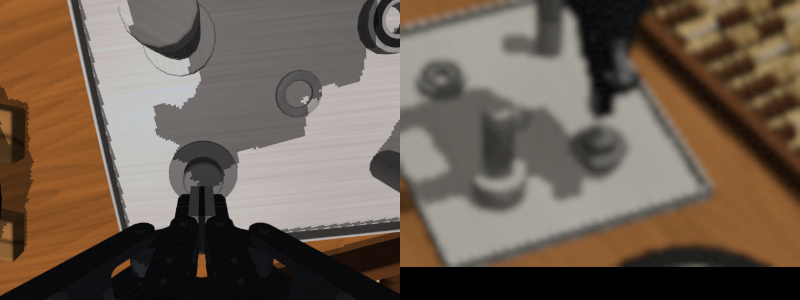

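The cap stands untouched at (203,165), and the shut fingers hover just above its dome. I'll measure where the tips really are.

```bash
python3 - <<'E'
from h import *
m=camera_model("wrist"); im,D=grab_frame("wrist"); W=full(m,D)
s=(np.hypot(W[...,0]-617,W[...,1]-77)<25)&(W[...,2]>30)&(D>0)&(im.max(2)<60)
z=W[s][:,2]; print(np.histogram(z,np.arange(30,110,4)))
q=W[s]; o=np.argsort(z)[:400:20]; print(q[o].round(0))
E
```

```text
(array([165, 494, 195,   0,   0,   0,   0,   0,   3,  99, 300, 367, 407,
       433, 488, 513, 331, 826, 396]), array([ 30,  34,  38,  42,  46,  50,  54,  58,  62,  66,  70,  74,  78,
        82,  86,  90,  94,  98, 102, 106]))
[[603.  81.  30.]
 [603.  82.  30.]
 [607.  66.  31.]
 [609.  64.  31.]
 [602.  78.  32.]
 [606.  87.  32.]
 [603.  72.  33.]
 [602.  80.  33.]
 [606.  67.  34.]
 [602.  77.  34.]
 [603.  73.  35.]
 [604.  84.  35.]
 [615.  92.  36.]
 [604.  84.  36.]
 [602.  79.  36.]
 [603.  77.  36.]
 [607.  88.  37.]
 [605.  69.  37.]
 [606.  85.  37.]
 [619.  88.  37.]]
```

```bash
python3 - <<'E'
from h import *
m=camera_model("wrist"); im,D=grab_frame("wrist"); W=full(m,D)
s=(np.hypot(W[...,0]-617,W[...,1]-77)<25)&(W[...,2]>39.5)&(D>0)
v,u=np.nonzero(s); q=W[s]; o=np.argsort(q[:,2])[:300:12]
for i in o: print(u[i],v[i],q[i].round(0),im[v[i],u[i]])
st=read_state(); print(st["joint_pos"],st["ee_pos"],st["opening"])
E
```

```text
320 289 [615.  76.  40.] [59 58 60]
324 296 [618.  77.  40.] [58 58 59]
326 297 [607.  80.  67.] [40 39 41]
337 297 [608.  84.  67.] [54 53 56]
319 298 [606.  77.  68.] [32 29 31]
315 297 [605.  76.  68.] [83 84 85]
330 299 [607.  81.  69.] [46 47 48]
338 298 [607.  84.  69.] [47 49 48]
316 300 [606.  76.  69.] [49 50 48]
313 300 [606.  75.  69.] [48 47 47]
315 300 [606.  76.  70.] [49 46 47]
350 310 [613.  88.  70.] [61 60 62]
325 300 [606.  80.  70.] [7 9 8]
337 299 [607.  84.  70.] [48 47 46]
326 300 [606.  80.  70.] [ 8 11 11]
338 301 [608.  84.  71.] [50 48 48]
313 301 [605.  75.  71.] [49 50 49]
351 310 [612.  88.  71.] [57 56 58]
327 301 [606.  80.  71.] [40 38 38]
342 312 [612.  85.  71.] [13 14 11]
316 301 [605.  77.  71.] [47 47 48]
350 311 [612.  88.  72.] [15 16 15]
349 312 [612.  87.  72.] [9 6 6]
303 312 [608.  71.  72.] [19 17 16]
328 302 [606.  81.  72.] [47 47 47]
[-1.42918650e-02  4.80791240e-01  1.55203204e+00  1.74038094e-05
  1.10896700e+00 -1.35225631e+00] [616.80360968  77.3980784   48.77921415] -0.24458509247598534
```

```bash
python3 - <<'E'
from h import *
m=camera_model("side"); im,D=grab_frame("side"); W=full(m,D)
s=(np.hypot(W[...,0]-612,W[...,1]-77)<45)&(W[...,2]>26)&(D>0)
print(np.histogram(W[s][:,2],np.arange(26,130,4)))
print(pix(m,[[617,77,27],[617,77,37],[617,77,49],[617,77,67]]).round(0))
m=camera_model("top"); im,D=grab_frame("top"); 
E
```

```text
(array([22,  9, 23, 34,  4,  0,  0,  0,  0,  1,  5,  5,  8,  9,  8, 10,  4,
        5,  1,  2,  6, 13,  8,  7,  7]), array([ 26,  30,  34,  38,  42,  46,  50,  54,  58,  62,  66,  70,  74,
        78,  82,  86,  90,  94,  98, 102, 106, 110, 114, 118, 122, 126]))
[[350. 212.]
 [350. 210.]
 [350. 207.]
 [350. 203.]]
```

Both cameras put the shut tips at z≈66 while the TCP reads 48.8, so the tips are about 38 mm higher than the text says. I'll open, measure the open tips, and use the measured values.

Call:
{"api": "send_rows", "payload": {
  "plan": [
    [[70,0,0,0,0],[70,0,0,0,0],[70,0,0,0,0],[70,0,0,0,0],[70,0,0,0,0]]
  ]
}}

```text
clock: 4.75
ee_pos: [616.9, 77.4, 48.9]
tcp_rot: [0.116, 0.993, 0.0, -0.0]
ft_force: [0.5, -0.5, 0.6]
opening: 59.9
grip_force: 0.0
```

```bash
cat > tips.py <<'E'
from h import *
st=read_state(); p=st["ee_pos"]; m=camera_model("wrist"); im,D=grab_frame("wrist"); W=full(m,D)
from scipy.spatial.transform import Rotation as Ro
L=(W-p)@Ro.from_quat(st["tcp_rot"]).as_matrix()
print(p.round(1),st["opening"].round(1),st["ft_force"].round(1))
s=(abs(L[...,0])<20)&(abs(L[...,1])<70)&(W[...,2]>p[2]-5)&(D>0)&(D<330)
v,u=np.nonzero(s); q=L[s]; 
for sg in (-1,1):
    k=np.nonzero((q[:,1]*sg>-2))[0]; k=k[np.argsort(-q[k,2])][:60:6]
    print("side",sg); 
    for i in k: print(u[i],v[i],q[i].round(1))
E
python3 tips.py
```

```text
Traceback (most recent call last):
  File "tips.py", line 5, in <module>
    print(p.round(1),st["opening"].round(1),st["ft_force"].round(1))
                     ^^^^^^^^^^^^^^^^^^^
AttributeError: 'float' object has no attribute 'round'
```

```bash
sed -i 's/st\["opening"\].round(1)/round(st["opening"],1)/' tips.py; python3 tips.py
```

```text
[616.9  77.4  48.9] 59.6 [ 0.8 -0.7  0.3]
side -1
244 326 [ -1.2 -31.2 -19.4]
245 346 [ -9.6 -31.2 -20. ]
244 336 [ -5.  -31.2 -20.4]
244 328 [ -1.3 -31.  -20.8]
243 318 [  3.1 -31.  -21. ]
242 309 [  7.  -31.1 -21.4]
243 317 [  3.8 -30.9 -21.6]
242 320 [  2.6 -31.3 -21.8]
244 344 [ -7.5 -31.1 -22. ]
241 305 [  9.  -31.2 -22.1]
side 1
402 310 [  5.3  29.2 -18.8]
401 335 [ -4.7  29.2 -20.1]
401 331 [ -2.8  29.  -20.3]
402 311 [  5.8  28.8 -20.6]
400 345 [ -8.6  28.9 -20.8]
402 325 [  0.2  29.1 -21.1]
401 336 [ -4.4  28.9 -21.3]
402 320 [  2.5  28.9 -21.5]
401 343 [ -7.2  29.  -21.8]
401 344 [ -7.5  29.  -22. ]
```

Call:
{"api": "send_rows", "payload": {
  "plan": [
    [[70,0,0,0.02,0],[70,0,0,0.034,0],[70,0,0,0.04,0],[70,0,0,0.04,0],[0,0,0,0.04,0],[0,0,0,0.04,0],[0,0,0,0.04,0],[0,0,0,0.04,0],[0,0,0,0.04,0],[0,0,0,0.04,0]]
  ]
}}

```text
clock: 5.85
ee_pos: [618.0, 77.4, 10.1]
tcp_rot: [0.116, 0.993, 0.0, 0.001]
ft_force: [-0.8, -0.1, 5.8]
opening: 27.2
grip_force: 59.4
```

Call:
{"api": "send_rows", "payload": {
  "plan": [
    [[0,0,0,-0.02,0],[0,0,0,-0.06,0],[0,0,0,-0.11,0],[0,-0.02,-0.04,-0.15,0],[0,-0.04,-0.09,-0.15,0],[0,-0.06,-0.14,-0.15,0],[0,-0.06,-0.19,-0.15,0],[0,-0.06,-0.24,-0.15,0],[0,-0.06,-0.257,-0.15,0],[0,-0.06,-0.257,-0.15,0],[0,-0.06,-0.257,-0.15,0]]
  ]
}}

```text
clock: 6.95
ee_pos: [615.1, -186.8, 157.9]
tcp_rot: [0.117, 0.993, 0.001, -0.001]
ft_force: [-0.1, 0.5, -1.1]
opening: 27.4
grip_force: 59.2
```

```bash
python3 look.py w3 hub,555,-173,36,70,78.5 flange,614,-189,35,165,180; python3 - <<'E'
from h import *
from scipy.spatial.transform import Rotation as Ro
st=read_state(); R=Ro.from_quat(st["tcp_rot"]).as_matrix(); m=camera_model("wrist"); im,D=grab_frame("wrist"); W=full(m,D); L=(W-st["ee_pos"])@R
s=(abs(L[...,0])<40)&(abs(L[...,1])<40)&(L[...,2]>-25)&(L[...,2]<30)&(D>0); q=L[s]
print(np.histogram(q[:,2],np.arange(-25,31,2.5)))
# flange top: plane-fit
f=q[(np.hypot(q[:,0],q[:,1])>18)]; 
print(f.min(0),f.max(0)); 
for r in tip_of("wrist","hub_mouth")[:2]+tip_of("wrist","cap_seat")[:2]+tip_of("wrist","hub_cap")[:2]: print(r["conf"],cam2w(m,r["centre"]).round(1))
E
```

```text
tcp [ 615.1 -186.8  157.9] clock 6.95
hub 3847 zmed 73.17692966693224 mean [ 555.2 -174.7   73.1] circ [ 556.5 -175. ] 30.9 tool-shift mean [61.1 -2.1  0.1] circ [59.8 -2.1  0.1]
flange 5741 zmed 171.26790714539243 mean [ 603.2 -185.1  171.8] circ [ 614.4 -187.6] 27.4 tool-shift mean [12.  -1.1  0. ] circ [ 0.6 -1.   0. ]
(array([ 415,  317,  248,  174, 4528,  539,    2,    0,    0,    0,    0,
          0,    0,    0,    0,    0,    0,    0,    0,    0,    0,    0]), array([-25. , -22.5, -20. , -17.5, -15. , -12.5, -10. ,  -7.5,  -5. ,
        -2.5,   0. ,   2.5,   5. ,   7.5,  10. ,  12.5,  15. ,  17.5,
        20. ,  22.5,  25. ,  27.5,  30. ]))
[-26.57349573 -27.90381449 -24.98393549] [27.93552494 25.82975674 -9.80740468]
0.9 [ 557.2 -169.6   75.5]
0.84 [ 612.  -185.   172.1]
0.98 [ 615.7 -185.5  149.2]
```

View pics/w3.png

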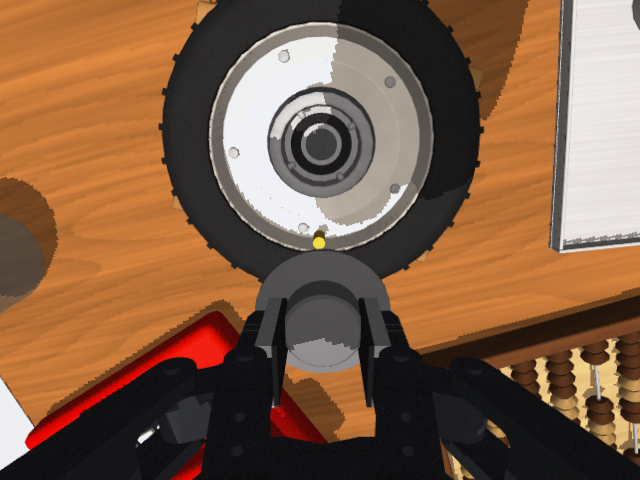

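The wrist view shows the empty hub mouth at (320,143). The cap is held upright, dome between the pads, at (322,320). The hub circle's radius is 30.9 (31 nominal), so I trust that centre. Shifting above the hub and lowering.

Call:
{"api": "send_rows", "payload": {
  "plan": [
    [[0,0.03,-0.001,0,0],[0,0.059,-0.001,0,0],[0,0.059,-0.001,0,0],[0,0.059,-0.001,0.04,0],[0,0.059,-0.001,0.062,0],[0,0.059,-0.001,0.07,0],[0,0.059,-0.001,0.074,0],[0,0.059,-0.001,0.074,0],[0,0.059,-0.001,0.074,0]]
  ]
}}

```text
clock: 8.1
ee_pos: [559.7, -174.4, 86.4]
tcp_rot: [0.116, 0.993, -0.0, 0.001]
ft_force: [-0.1, 0.6, -1.0]
opening: 27.2
grip_force: 59.2
```

```bash
python3 look.py w4 hub,556,-175,36,70,78.5 flange,556,-175,35,92,101 tyre,556,-175,100,60,69.5
```

```text
tcp [ 559.7 -174.4   86.4] clock 8.1
hub 3066 zmed 73.14389210689612 mean [ 538.4 -170.8   73. ] circ [ 555.7 -174.7] 30.8 tool-shift mean [21.6 -1.5 -0.1] circ [ 3.9 -1.3 -0. ]
flange 5016 zmed 99.61431403218324 mean [ 547.8 -172.6   99.6] circ [ 559.3 -174.8] 27.7 tool-shift mean [12. -1. -0.] circ [ 0.3 -0.5 -0. ]
tyre 56220 zmed 67.83160225886668 mean [ 527.8 -167.8   66.9] circ [ 555.5 -174.8] 99.5 tool-shift mean [32.6 -1.  -0.1] circ [ 4.  -1.4 -0. ]
```

Call:
{"api": "send_rows", "payload": {
  "plan": [
    [[0,0.0035,-0.0008,0,0],[0,0.0035,-0.0008,0.005,0],[0,0.0035,-0.0008,0.01,0],[0,0.0035,-0.0008,0.012,0],[0,0.0035,-0.0008,0.013,0],[0,0.0035,-0.0008,0.013,0]]
  ]
}}

```text
clock: 8.75
ee_pos: [555.2, -173.6, 71.9]
tcp_rot: [0.116, 0.993, 0.0, 0.0]
ft_force: [2.5, 1.9, -0.2]
opening: 27.7
grip_force: 59.2
```

```bash
python3 look.py w5 hub,556,-175,36,70,77 flange,556,-175,35,82,90
```

```text
tcp [ 555.2 -173.6   71.9] clock 8.75
hub 2165 zmed 73.06644987206832 mean [ 536.1 -170.    73. ] circ [ 555.7 -174.6] 30.8 tool-shift mean [19.4 -0.9 -0. ] circ [-0.7 -0.9 -0. ]
flange 5308 zmed 85.16406496763858 mean [ 543.5 -171.9   85.2] circ [ 554.7 -173.8] 27.7 tool-shift mean [11.8 -1.  -0. ] circ [ 0.4 -0.3 -0. ]
```

Call:
{"api": "send_rows", "payload": {
  "plan": [
    [[0,-0.001,-0.0007,0.0012,0],[0,-0.001,-0.0007,0.0012,0],[60,-0.001,-0.0007,0.0012,0],[60,-0.001,-0.0007,0.0012,0],[60,-0.001,-0.0007,0.0012,0],[60,-0.001,-0.0007,0.0012,0],[60,-0.001,-0.0007,-0.02,0],[60,-0.001,-0.0007,-0.06,0],[60,-0.04,-0.0007,-0.08,0],[60,-0.06,-0.0007,-0.08,0],[60,-0.06,-0.0007,-0.08,0],[60,-0.06,-0.0007,-0.08,0]]
  ]
}}

```text
clock: 10.0
ee_pos: [612.0, -188.0, 151.0]
tcp_rot: [0.116, 0.993, 0.0, -0.001]
ft_force: [0.8, 1.1, -0.5]
opening: 51.5
grip_force: 0.0
```

```bash
python3 look.py w6 hub,556,-175,36,70,77 flange,556,-175,35,79,90 dome,556,-175,25,92,105; python3 - <<'E'
from h import *
m=camera_model("wrist"); im,D=grab_frame("wrist"); W=full(m,D)
q=W[(np.hypot(W[...,0]-556,W[...,1]+175)<35)&(W[...,2]>79)&(W[...,2]<90)]
A=np.c_[q[:,:2]-[556,-175],np.ones(len(q))]; print(np.linalg.lstsq(A,q[:,2],rcond=None)[0])
E
```

```text
tcp [ 612. -188.  151.] clock 10.0
hub 1405 zmed 73.17344037947731 mean [ 550.1 -173.9   73.2] circ [ 556.5 -175.1] 30.9 tool-shift mean [63.4 -0.5  0.2] circ [57.  -0.2  0.1]
flange 5012 zmed 83.26046542895284 mean [ 555.  -174.8   83.3] circ [ 556.6 -174.9] 27.0 tool-shift mean [58.4 -0.3  0.1] circ [56.9  0.1  0.1]
dome 2616 zmed 97.75791590836343 mean [ 556.3 -174.5   97.7] circ [ 556.7 -174.6] 15.0 tool-shift mean [57.2  0.3  0.1] circ [56.9  0.3  0.1]
[-1.06678217e-02 -2.12972999e-02  8.32601637e+01]
```

The cap is started: centred within 0.5 mm, seat 7.1 mm above the hub face, tilt 0.024 rad. Now for the driver.

Call:
{"api": "send_rows", "payload": {
  "plan": [
    [[60,0.03,0.047,-0.02,0],[60,0.06,0.094,-0.02,0],[60,0.09,0.141,-0.02,0],[60,0.12,0.188,-0.02,0],[60,0.154,0.243,-0.02,0],[60,0.154,0.243,-0.02,0],[60,0.154,0.243,-0.02,0],[60,0.154,0.243,-0.02,0],[60,0.154,0.243,-0.02,0]]
  ]
}}

```text
clock: 11.0
ee_pos: [519.0, 82.7, 171.7]
tcp_rot: [0.117, 0.993, -0.0, -0.0]
ft_force: [-0.2, 0.2, 0.0]
opening: 51.2
grip_force: 0.0
```

```bash
python3 look.py w7 drv,518,84,30,105,118 cup,518,84,35,29,37
```

```text
tcp [519.   82.7 171.7] clock 11.0
drv 1804 zmed 111.23012952362593 mean [516.7  84.5 111.1] circ [517.8  84.3] 14.1 tool-shift mean [ 2.7  1.3 -0. ] circ [ 1.5  1.3 -0. ]
cup 1406 zmed 33.284113178871976 mean [509.2  85.9  33.2] circ [517.5  84.2] 23.9 tool-shift mean [10.3  0.9  0. ] circ [ 1.8  1.1 -0. ]
```

Call:
{"api": "send_rows", "payload": {
  "plan": [
    [[60,0.0015,0.0015,0,0],[60,0.0015,0.0015,0.05,0],[60,0.0015,0.0015,0.1,0],[60,0.0015,0.0015,0.13,0],[60,0.0015,0.0015,0.13,0],[60,0.0015,0.0015,0.13,0],[0,0.0015,0.0015,0.13,0],[0,0.0015,0.0015,0.13,0],[0,0.0015,0.0015,0.13,0],[0,0.0015,0.0015,0.13,0],[0,0.0015,0.0015,0.13,0]]
  ]
}}

```text
clock: 12.15
ee_pos: [520.7, 85.0, 44.7]
tcp_rot: [0.116, 0.993, -0.0, 0.003]
ft_force: [-1.3, -1.6, 7.2]
opening: 26.8
grip_force: 58.7
```

Call:
{"api": "send_rows", "payload": {
  "plan": [
    [[0,0,0,-0.02,0],[0,0,0,-0.06,0],[0,0,0,-0.1,0],[0,-0.01,-0.03,-0.14,0],[0,-0.04,-0.07,-0.14,0],[0,-0.07,-0.11,-0.14,0],[0,-0.1,-0.15,-0.14,0],[0,-0.13,-0.19,-0.14,0],[0,-0.158,-0.23,-0.14,0],[0,-0.158,-0.243,-0.14,0],[0,-0.158,-0.243,-0.14,0],[0,-0.158,-0.243,-0.14,0]]
  ]
}}

```text
clock: 13.35
ee_pos: [614.9, -186.4, 181.3]
tcp_rot: [0.116, 0.993, 0.001, -0.001]
ft_force: [0.5, -0.4, -3.3]
opening: 26.8
grip_force: 59.7
```

```bash
cat > cup.py <<'E'
import sys
from h import *
from scipy.spatial.transform import Rotation as Ro
np.set_printoptions(precision=1,suppress=True)
st=read_state(); p=st["ee_pos"]; R=Ro.from_quat(st["tcp_rot"]).as_matrix(); m=camera_model("wrist"); im,D=grab_frame("wrist"); cv2.imwrite(f"pics/{sys.argv[1]}.png",im); W=full(m,D); L=(W-p)@R
print(p,st["ft_force"],st["clock"])
s=(np.hypot(L[...,0],L[...,1])<32)&(L[...,2]>-16)&(L[...,2]<45)&(D>0)
print(np.histogram(L[s][:,2],np.arange(-16,46,3)))
mb=masks_of("wrist","cup_driver")
for b in mb[:2]:
    q=L[b["region"]&(D>0)]; print(b["conf"],len(q),np.percentile(q,[1,50,99],axis=0))
E
python3 cup.py w8; python3 look.py w8 dome,556.6,-175,25,92,105 flange,556.6,-175,35,79,90
```

```text
[ 614.9 -186.4  181.3] [ 0.5 -0.4 -3.3] 13.35
(array([ 113,  198,  240,   78,  162,  142,  140,  130, 1010, 2513,  156,
         73,  223,  136,  127,  139,  119,  114,   72,    1]), array([-16, -13, -10,  -7,  -4,  -1,   2,   5,   8,  11,  14,  17,  20,
        23,  26,  29,  32,  35,  38,  41,  44]))
0.91 18520 [[ -9.4 -22.4 -67.6]
 [ 12.5  -1.1 -50.2]
 [ 26.1  19.6  36.1]]
tcp [ 615.2 -185.5  181.7] clock 13.45
dome 2022 zmed 97.75379633490195 mean [ 556.5 -174.6   97.7] circ [ 556.8 -174.7] 14.9 tool-shift mean [59.7 -2.9  0. ] circ [59.4 -2.8  0. ]
flange 3991 zmed 83.27411792260118 mean [ 555.3 -174.8   83.3] circ [ 556.7 -175. ] 27.0 tool-shift mean [60.8 -3.3  0.1] circ [59.4 -3.2  0. ]
```

View pics/w8.png

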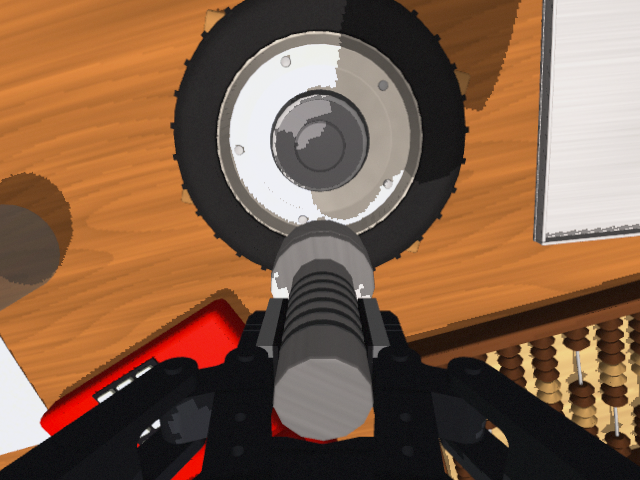

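The wrist view shows the cap seated in the mouth at (320,142). The driver is held upright by its handle, with the cup low at (323,255). Now the driver's axis and tilt.

```bash
cat > ax.py <<'E'
from h import *
from scipy.optimize import least_squares
from scipy.spatial.transform import Rotation as Ro
np.set_printoptions(precision=2,suppress=True)
st=read_state(); p=st["ee_pos"]; R=Ro.from_quat(st["tcp_rot"]).as_matrix(); m=camera_model("wrist"); im,D=grab_frame("wrist"); W=full(m,D); L=(W-p)@R
print(p,st["ft_force"],st["clock"],round(st["opening"],1))
def circ(q,r0):
    f=least_squares(lambda a:np.hypot(q[:,0]-a[0],q[:,1]-a[1])-r0,[0,0],loss="soft_l1",f_scale=.5); return f.x
near=np.hypot(L[...,0],L[...,1])<32
sh=L[near&(L[...,2]>6)&(L[...,2]<16)&(D>0)]; zs=np.median(sh[:,2])
wall=L[near&(L[...,2]>zs+4)&(L[...,2]<zs+27)&(D>0)]
c1=circ(wall,24); c0=cv2.minEnclosingCircle(sh[abs(sh[:,2]-zs)<2][:,:2].astype(np.float32))
top=L[(np.hypot(L[...,0],L[...,1])<25)&(L[...,2]<zs-70)&(L[...,2]>zs-86)&(D>0)]; zt=np.median(top[:,2]); tp=top[abs(top[:,2]-zt)<2]
ct=cv2.minEnclosingCircle(tp[:,:2].astype(np.float32))
print("shoulder z",zs,"wall c",c1,len(wall),"shoulder circ",c0,"top z",zt,ct)
print("cup rim world z",p[2]-zs-30)
g=sh[abs(sh[:,2]-zs)<2]; print("shoulder slope",np.linalg.lstsq(np.c_[g[:,:2],np.ones(len(g))],g[:,2],rcond=None)[0], "top slope",np.linalg.lstsq(np.c_[tp[:,:2],np.ones(len(tp))],tp[:,2],rcond=None)[0])
t=np.array([556.8,-174.8,p[2]]); print("cap in tool",R.T@(t-p))
E
python3 ax.py
```

```text
[ 615.43 -185.47  181.93] [-0.09 -0.14 -2.73] 13.5 26.6
shoulder z 11.404314026493665 wall c [ 2.3  -1.31] 1030 shoulder circ ((2.8877806663513184, -1.3312784433364868), 23.95806312561035) top z -66.44803905038762 ((6.871309280395508, 0.018777132034301758), 22.770673751831055)
cup rim world z 140.52824621437463
shoulder slope [-0.    0.   11.46] top slope [  0.01   0.   -66.56]
cap in tool [59.52 -3.02  0.03]
```

Call:
{"api": "send_rows", "payload": {
  "plan": [
    [[0,0.03,-0.0015,0,0],[0,0.057,-0.0015,0,0],[0,0.057,-0.0015,0.02,0],[0,0.057,-0.0015,0.032,0],[0,0.057,-0.0015,0.032,0],[0,0.057,-0.0015,0.032,0],[0,0.057,-0.0015,0.032,0]]
  ]
}}

```text
clock: 14.25
ee_pos: [561.0, -176.0, 150.7]
tcp_rot: [0.116, 0.993, -0.0, 0.001]
ft_force: [0.2, -0.7, -2.5]
opening: 27.0
grip_force: 59.8
```

```bash
python3 ax.py;python3 look.py w9 tyre,556,-175,101,60,69.5 hub,556,-175,36,70,77 
```

```text
[ 560.96 -175.98  150.72] [ 0.21 -0.71 -2.54] 14.25 27.0
shoulder z 11.366205012727434 wall c [ 2.29 -1.3 ] 1027 shoulder circ ((3.1026346683502197, -1.1885960102081299), 23.861665725708008) top z -66.49724985941202 ((6.962602138519287, 0.008421903476119041), 22.70890998840332)
cup rim world z 109.35651023884287
shoulder slope [ 0.    0.   11.37] top slope [  0.01   0.   -66.61]
cap in tool [ 4.32  0.19 -0.01]
tcp [ 561.  -176.1  150.8] clock 14.3
tyre 31864 zmed 67.7676810456681 mean [ 527.3 -167.8   66.9] circ [ 555.9 -175.2] 99.6 tool-shift mean [34.7  0.3 -0.1] circ [ 5.2 -0.3 -0. ]
hub 1248 zmed 73.07157665378492 mean [ 538.5 -170.8   73. ] circ [ 555.8 -174.8] 30.8 tool-shift mean [23.  0. -0.] circ [ 5.3  0.1 -0. ]
```

Call:
{"api": "send_rows", "payload": {
  "plan": [
    [[0,0.0023,0.0014,0,0],[0,0.0023,0.0014,0.005,0],[0,0.0023,0.0014,0.01,0],[0,0.0023,0.0014,0.014,0],[0,0.0023,0.0014,0.018,0],[0,0.0023,0.0014,0.021,0],[0,0.0023,0.0014,0.021,0],[0,0.0023,0.0014,0.021,0]]
  ]
}}

```text
clock: 15.15
ee_pos: [558.0, -173.9, 128.8]
tcp_rot: [0.116, 0.993, 0.0, -0.0]
ft_force: [-0.2, 0.1, -2.9]
opening: 26.9
grip_force: 59.8
```

```bash
python3 ax.py;python3 look.py w10 hub,556,-175,36,70,77
```

```text
[ 558.02 -173.91  128.82] [-0.25  0.09 -2.94] 15.15 26.9
shoulder z 11.369542598635174 wall c [ 2.32 -1.3 ] 1017 shoulder circ ((2.916231155395508, -1.2993494272232056), 23.93195343017578) top z -66.47041010182606 ((6.914920806884766, 0.011448903940618038), 22.728954315185547)
cup rim world z 87.44716150830547
shoulder slope [ 0.    0.   11.37] top slope [  0.01   0.   -66.59]
cap in tool [ 0.98 -1.14  0.  ]
tcp [ 558.2 -174.   129. ] clock 15.2
hub 1510 zmed 73.13803827642856 mean [ 538.1 -170.9   73. ] circ [ 555.9 -174.7] 30.9 tool-shift mean [20.3 -1.7 -0. ] circ [ 2.  -1.3 -0. ]
```

Call:
{"api": "send_rows", "payload": {
  "plan": [
    [[0,-0.001,0,0.001,0],[0,-0.001,0,0.002,0],[0,-0.001,0,0.003,0],[0,-0.001,0,0.0035,0],[0,-0.001,0,0.004,0],[0,-0.001,0,0.0045,0],[0,-0.001,0,0.005,0],[0,-0.001,0,0.005,0]]
  ]
}}

```text
clock: 16.05
ee_pos: [559.1, -174.2, 124.2]
tcp_rot: [0.116, 0.993, -0.0, 0.0]
ft_force: [-1.3, 0.6, -0.1]
opening: 26.2
grip_force: 59.8
```

Call:
{"api": "send_rows", "payload": {
  "plan": [
    [[0,0,0,0.0003,0],[0,0,0,0.0006,0],[0,0,0,0.0009,0],[0,0,0,0.0012,0],[0,0,0,0.0015,0],[0,0,0,0.0015,0]]
  ]
}}

```text
clock: 16.65
ee_pos: [559.4, -174.3, 122.9]
tcp_rot: [0.116, 0.993, -0.0, 0.001]
ft_force: [-2.5, 0.0, 3.7]
opening: 26.8
grip_force: 60.4
```

Call:
{"api": "send_rows", "payload": {
  "plan": [
    [[0,0,0,0.0003,0],[0,0,0,0.0006,0],[0,0,0,0.0009,0],[0,0,0,0.0012,0],[0,0,0,0.0015,0],[0,0,0,0.0015,0]]
  ]
}}

```text
clock: 17.25
ee_pos: [559.6, -174.2, 121.9]
tcp_rot: [0.116, 0.993, -0.0, 0.001]
ft_force: [-1.1, 1.2, 7.1]
opening: 26.8
grip_force: 60.7
```

Call:
{"api": "send_rows", "payload": {
  "plan": [
    [[0,0,0,0.0003,0],[0,0,0,0.0006,0],[0,0,0,0.0009,0],[0,0,0,0.0012,0],[0,0,0,0.0012,0]]
  ]
}}

```text
clock: 17.75
ee_pos: [559.8, -174.5, 121.4]
tcp_rot: [0.116, 0.993, -0.0, 0.001]
ft_force: [-1.0, 1.8, 9.1]
opening: 26.6
grip_force: 60.9
```

Call:
{"api": "send_rows", "payload": {
  "plan": [
    [[0,0,0,0.0002,0],[0,0,0,0.0004,0],[0,0,0,0.0006,0],[0,0,0,0.0008,0],[0,0,0,0.0008,0]]
  ]
}}

```text
clock: 18.25
ee_pos: [560.1, -174.6, 120.9]
tcp_rot: [0.116, 0.993, -0.0, 0.001]
ft_force: [-1.8, 1.2, 10.8]
opening: 26.9
grip_force: 60.9
```

Call:
{"api": "send_rows", "payload": {
  "plan": [
    [[0,0,0,0.0002,0],[0,0,0,0.0004,0],[0,0,0,0.0006,0],[0,0,0,0.0006,0]]
  ]
}}

```text
clock: 18.65
ee_pos: [558.8, -174.1, 117.8]
tcp_rot: [0.116, 0.993, 0.0, -0.0]
ft_force: [-0.3, 0.6, 1.9]
opening: 26.6
grip_force: 60.8
```

```bash
python3 ax.py;python3 look.py w11 hub,556,-175,36,70,74.5 ; python3 - <<'E'
from h import *
m=camera_model("wrist"); im,D=grab_frame("wrist"); W=full(m,D)
s=(np.hypot(W[...,0]-556,W[...,1]+175)<31)&(np.hypot(W[...,0]-556,W[...,1]+175)>23)&(W[...,2]>74)&(W[...,2]<84)&(D>0); print(np.histogram(W[s][:,2],np.arange(74,85)))
E
```

```text
[ 558.83 -174.14  117.77] [-0.29  0.57  1.91] 18.65 26.6
shoulder z 11.373178298003516 wall c [ 2.23 -1.27] 1012 shoulder circ ((3.396695852279663, -1.2114425897598267), 23.782424926757812) top z -66.49998738970909 ((6.926438808441162, 0.025132181122899055), 22.706172943115234)
cup rim world z 76.39631493337657
shoulder slope [ 0.    0.   11.34] top slope [  0.01   0.   -66.61]
cap in tool [ 1.82 -1.12  0.  ]
tcp [ 558.8 -174.1  117.8] clock 18.7
hub 1625 zmed 73.06276855259513 mean [ 539.5 -170.5   73. ] circ [ 556.4 -175.1] 31.1 tool-shift mean [19.7 -0.9  0. ] circ [ 2.2 -1.5  0. ]
(array([237, 239, 442, 102,  37,  33,  46,  28,  42,  40]), array([74, 75, 76, 77, 78, 79, 80, 81, 82, 83, 84]))
```

It snapped in: the cup rim is at 76.4 (home 76.2) and the force has dropped. Building the holding force.

Call:
{"api": "send_rows", "payload": {
  "plan": [
    [[0,0,0,0.0003,0],[0,0,0,0.0006,0],[0,0,0,0.0009,0],[0,0,0,0.0009,0]]
  ]
}}

```text
clock: 19.2
ee_pos: [559.0, -174.2, 117.8]
tcp_rot: [0.116, 0.993, -0.0, -0.0]
ft_force: [-2.2, 0.1, 4.8]
opening: 26.6
grip_force: 60.6
```

Call:
{"api": "send_rows", "payload": {
  "plan": [
    [[0,0,0,0.0003,0],[0,0,0,0.0006,0],[0,0,0,0.0009,0],[0,0,0,0.0012,0],[0,0,0,0.0015,0],[0,0,0,0.0018,0],[0,0,0,0.0018,0]]
  ]
}}

```text
clock: 19.9
ee_pos: [559.1, -174.2, 117.7]
tcp_rot: [0.116, 0.993, -0.0, 0.0]
ft_force: [-5.0, 1.2, 11.8]
opening: 27.1
grip_force: 61.3
```

Call:
{"api": "send_rows", "payload": {
  "plan": [
    [[0,0,0,0.0003,0],[0,0,0,0.0006,0],[0,0,0,0.0009,0],[0,0,0,0.0009,0],[0,0,0,0.0009,0]]
  ]
}}

```text
clock: 20.4
ee_pos: [559.2, -174.3, 117.7]
tcp_rot: [0.116, 0.993, -0.0, 0.0]
ft_force: [-5.7, 1.7, 16.3]
opening: 26.7
grip_force: 61.6
```

About 19 N now; holding.

Call:
{"api": "send_rows", "payload": {
  "plan": [
    [[0,0,0,0,0],[0,0,0,0,0],[0,0,0,0,0],[0,0,0,0,0],[0,0,0,0,0],[0,0,0,0,0],[0,0,0,0,0],[0,0,0,0,0],[0,0,0,0,0],[0,0,0,0,0],[0,0,0,0,0],[0,0,0,0,0]]
  ]
}}

```text
clock: 21.6
ee_pos: [559.2, -174.2, 117.7]
tcp_rot: [0.116, 0.993, -0.0, 0.0]
ft_force: [-5.9, 1.9, 16.8]
opening: 26.8
grip_force: 61.6
```

```bash
python3 ax.py;python3 look.py w12 hub,556,-175,36,70,74.5
```

```text
[ 559.22 -174.24  117.69] [-5.92  1.89 16.75] 21.6 26.8
shoulder z 11.247873722690828 wall c [ 2.56 -1.27] 1041 shoulder circ ((3.446810483932495, -1.305100917816162), 23.752016067504883) top z -66.56215337171312 ((7.5298943519592285, 0.10086879134178162), 22.645599365234375)
cup rim world z 76.43737602064112
shoulder slope [-0.    0.   11.31] top slope [  0.01   0.   -66.67]
cap in tool [ 2.22 -1.1  -0.  ]
tcp [ 559.2 -174.3  117.7] clock 21.65
hub 1630 zmed 73.07762796032026 mean [ 539.4 -170.6   73. ] circ [ 556.4 -174.9] 31.1 tool-shift mean [20.2 -1.  -0. ] circ [ 2.7 -1.2 -0. ]
```

Call:
{"api": "send_rows", "payload": {
  "plan": [
    [[0,0,0,-0.002,0],[0,0,0,-0.005,0],[0,0,0,-0.012,0],[0,0,0,-0.025,0],[0,0,0,-0.05,0],[0,0,0,-0.075,0],[0,-0.03,0,-0.075,0],[0,-0.06,0,-0.075,0],[0,-0.06,0,-0.075,0],[0,-0.06,0,-0.075,0]]
  ]
}}

```text
clock: 22.7
ee_pos: [617.2, -187.8, 189.3]
tcp_rot: [0.116, 0.993, 0.0, -0.001]
ft_force: [-1.1, 0.1, -3.1]
opening: 26.7
grip_force: 60.0
```

```bash
python3 look.py w13 hub,556,-175,36,70,74.5 flange,556,-175,35,74.7,83 dome,556,-175,25,85,105; python3 ax.py; python3 - <<'E'
from h import *
m=camera_model("wrist"); im,D=grab_frame("wrist"); W=full(m,D)
q=W[(np.hypot(W[...,0]-556,W[...,1]+175)<30)&(W[...,2]>74.7)&(W[...,2]<83)]
print(np.linalg.lstsq(np.c_[q[:,:2]-[556,-175],np.ones(len(q))],q[:,2],rcond=None)[0])
E
```

```text
tcp [ 617.2 -187.8  189.3] clock 22.7
hub 1389 zmed 73.18385146490095 mean [ 552.  -173.3   73.1] circ [ 556.5 -175.1] 31.0 tool-shift mean [66.9 -0.9  0.1] circ [62.  -1.6  0.1]
flange 3624 zmed 76.42802587591623 mean [ 556.  -175.1   76.4] circ [ 556.2 -174.2] 29.4 tool-shift mean [62.5 -1.7  0.1] circ [62.5 -0.8  0.1]
dome 1822 zmed 90.95777207132119 mean [ 556.9 -175.3   90.9] circ [ 557.2 -175.3] 14.9 tool-shift mean [61.6 -1.7  0.1] circ [61.3 -1.7  0.1]
[ 616.66 -187.61  189.19] [ 0.44  0.12 -2.86] 22.75 26.6
shoulder z 11.399853846202689 wall c [ 2.3  -1.32] 1026 shoulder circ ((2.950303792953491, -1.3503069877624512), 23.88015365600586) top z -66.46764957191941 ((6.786693096160889, -0.0014129608171060681), 22.761499404907227)
cup rim world z 147.7930201854806
shoulder slope [ 0.    0.   11.41] top slope [  0.01   0.   -66.57]
cap in tool [61.2  -1.33  0.12]
[-2.71696957e-03 -3.66731316e-04  7.64050781e+01]
```

The cap is home: flange top at 76.4 (0.2 mm off), level, and centred within 0.8 mm. Returning the driver to its old place.

Call:
{"api": "send_rows", "payload": {
  "plan": [
    [[0,0.03,0.047,0,0],[0,0.06,0.094,0,0],[0,0.09,0.141,0,0],[0,0.12,0.188,0,0],[0,0.148,0.23,0,0],[0,0.157,0.243,0,0],[0,0.157,0.243,0.04,0],[0,0.157,0.243,0.08,0],[0,0.157,0.243,0.11,0],[0,0.157,0.243,0.13,0],[0,0.157,0.243,0.13,0],[0,0.157,0.243,0.13,0]]
  ]
}}

```text
clock: 24.05
ee_pos: [520.5, 84.6, 60.2]
tcp_rot: [0.116, 0.993, 0.0, 0.0]
ft_force: [0.6, -0.1, -3.4]
opening: 27.0
grip_force: 60.4
```

```bash
python3 ax.py; python3 look.py w14 floor,570,120,30,0,6
```

```text
[520.46  84.65  60.22] [ 0.64 -0.12 -3.37] 24.05 27.0
shoulder z 11.347487655163093 wall c [ 2.28 -1.33] 1031 shoulder circ ((3.052800178527832, -1.3437120914459229), 23.873878479003906) top z -66.51729307864564 ((7.092671871185303, -0.07347320020198822), 22.63994598388672)
cup rim world z 18.870514057215253
shoulder slope [ 0.    0.   11.36] top slope [  0.01   0.   -66.63]
cap in tool [ -95.23 -244.06    0.  ]
tcp [521.7  84.6  61.2] clock 24.1
floor 4178 zmed 3.3340089904102426 mean [565.3 129.3   3.3] circ [569.8 120.5] 30.0 tool-shift mean [-32.1  53.6   0.1] circ [-38.5  46.    0.1]
```

Call:
{"api": "send_rows", "payload": {
  "plan": [
    [[0,0,0,0.006,0],[0,0,0,0.011,0],[0,0,0,0.0135,0],[0,0,0,0.0145,0],[0,0,0,0.0155,0],[0,0,0,0.0155,0],[0,0,0,0.0155,0]]
  ]
}}

```text
clock: 24.85
ee_pos: [520.5, 84.7, 44.9]
tcp_rot: [0.116, 0.993, -0.0, -0.0]
ft_force: [-4.1, -1.0, 5.7]
opening: 26.7
grip_force: 61.0
```

Call:
{"api": "send_rows", "payload": {
  "plan": [
    [[0,0,0,-0.001,0],[0,0,0,-0.001,0],[60,0,0,-0.001,0],[60,0,0,-0.001,0],[60,0,0,-0.001,0],[60,0,0,-0.001,0],[60,0,0,-0.02,0],[60,0,0,-0.06,0],[60,0,0,-0.11,0],[60,0,0,-0.15,0],[60,-0.05,0,-0.15,0],[60,-0.05,0,-0.15,0]]
  ]
}}

```text
clock: 26.05
ee_pos: [574.6, 71.7, 195.9]
tcp_rot: [0.117, 0.993, -0.0, 0.004]
ft_force: [-0.1, -0.7, -0.8]
opening: 51.1
grip_force: 0.0
```

```bash
python3 look.py w15 drv,518,84,40,105,118 cup,518,84,35,29,37 bearing,535,241,35,13,22; python3 - <<'E'
from h import *
a=cv2.imread('pics/w15.png'); b,_=grab_frame("side")
cv2.imwrite('pics/end.png',cv2.resize(np.hstack([a,b]),(800,300)))
E
```

```text
tcp [574.6  71.7 195.9] clock 26.05
drv 1701 zmed 111.36412563644866 mean [517.9  83.9 111.3] circ [518.1  83.8] 13.8 tool-shift mean [58.  -1.3 -0.4] circ [57.7 -1.3 -0.4]
cup 1222 zmed 33.3943948365021 mean [509.9  85.7  33.4] circ [517.8  84. ] 24.0 tool-shift mean [66.1 -1.5 -0.5] circ [58.1 -1.3 -0.4]
bearing 2279 zmed 17.110576664944023 mean [536.6 235.9  17. ] circ [537.2 236.6] 23.7 tool-shift mean [ 75.1 150.9  -0.4] circ [ 74.6 151.7  -0.4]
```

View pics/end.png

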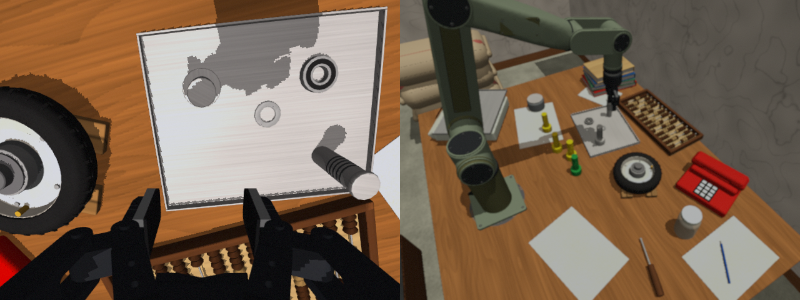

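The driver stands upright in the tray at (200,85), released. The cap is in the hub at (15,165), and nothing else has been disturbed. I'll let the arm settle and hand in.

Call:
{"api": "send_rows", "payload": {
  "plan": [
    [[60,0,0,0,0],[60,0,0,0,0],[60,0,0,0,0]]
  ]
}}

```text
clock: 26.45
ee_pos: [568.5, 73.4, 193.9]
tcp_rot: [0.116, 0.993, -0.0, -0.0]
ft_force: [-0.2, 0.9, 0.1]
opening: 51.2
grip_force: 0.0
```

```bash
python3 -c "from workcell import *; print(sign_off())"
```

```text
the job is handed in; nothing more can be done
None
```

The job is handed in at about 26 s on the robot's clock, though no verdict came back: the cap snapped home level with its flange 0.2 mm from nominal, was held at about 19 N for over a second, and the cup driver stands upright and released in the tray.

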